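# Free the sugar-seized clamp knob and take the lid off the glaze warmer

### The arm

A 6-joint arm with a two-finger parallel gripper is mounted at the origin on the work surface. World frame = base frame: x ahead of the robot, y to its left, z up, the work surface at z = 0. Lengths are in m, angles in rad, forces in N, time in s.
With the tool pointing down it reaches from about 0.35 to 0.775 m from the base axis. Payload 5.5 kg.
Tool frame: the origin (TCP) lies on the centre line of the jaws, within the pads' length; the fingertips stand 11 mm ahead of it and the grasp point (between the pads) lies 8 mm behind it (env.tip_extent is the distance from the TCP to the fingertips, in m); z points along the fingers, y is the line along which they close (so a half turn about z gives the same grasp; the last joint's range is limited). The gripper opens to 85 mm and grips with 20 to 120 N. Pads are 22 mm wide; open, the fingers measure 114 mm over their backs; the gripper's body (76 mm by 85 mm) begins 54 mm behind the grasp point. The pads swing forward as they close: fully open they stand 13 mm farther back than shut.
Start: joints at [1.073, 0.313, 0.046, 1.304, 0, 1.431], TCP at [0.201, 0.539, 0.242] pointing down, gripper open.
Joint ranges: [-2.76, 2.76], [-0.86, 1.69], [-1.03, 1.26], [-2.2, 2.34], [-1.47, 1.5], [-3.14, 3.14]. Speed limits (rad/s): [2.57, 2.57, 3.14, 3.14, 3.14, 3.14].

### API

Orientations are given as a unit quaternion [w, x, y, z].
In Python, from workcell import env gives the robot as it stands.
- The arm moves only by the shell command python3 -m jog 'ROWS' [FORCE]. ROWS is JSON, a list of rows, each a list of 5 numbers: the gripper's target within -1 to 1 (shut at 1, half-way at 0, fully open at -1), then the shift along the tool's x, y, z in m, then the turn about the tool's z in degrees. In form: [[fingers, tx, ty, tz, turn], ...]. A call has 1 to 5 rows; each row shifts and turns the commanded pose from where the row before left it, along the tool's axes as they then stand; what a row does not reach is not made up. A row lasts 1/12 s, in which the tool goes at most 41.7 mm and 7.16 degrees, less where a joint would pass 70% of its speed; a pose out of reach is approached as far as the arm can. A call is refused whole if a number of a shift passes 0.0417 or a number of a turn 7.16, either way. A call with a gripper value outside its range is refused whole. The fingers move at their own pace and stop on an object; FORCE is the grip in N (left out, the last holds). Time passes only in rows, so rows that do not move let the fingers close. It gives the time, the measured TCP pose, the force, the opening and the grip force at its end, in the units of the state.
- env.get_state(): the state, without advancing time (a new reading comes with each control period).
- env.read_camera(name): name is "scene" or "top" or "wrist"; returns a dict with "img" (480x640x3 uint8, red, green, blue), "fov_y" (degrees; the focal length in pixels is half the picture's height over the tangent of half this angle, whatever the lens; pixels are square), "cx", "cy" (the principal point, pixels), "T" (4x4, takes a point from camera to world coordinates). Camera axes: x right, y up, looking along -z (the intrinsics and any distortion apply to the point x, -y, -z); pixel columns grow to the right and rows downward; lengths in m; the calibration is good to about 2 mm. The wrist camera is an equidistant fisheye: a pixel r from the principal point sees the ray r / f radians off the axis. A picture is of the moment at which its call begins. There is no depth.
- env.hand_in(): hands the job in; it is judged then, once.
The state is a dict: "clock": time; "joint_pos": joint angles; "qvel": joint speeds; "tau": joint torques, N m; "tcp_pos": TCP position; "orientation": TCP orientation; "wrist_force": force on the tool from outside, world axes, zero at the start; "ft_torque": the same for the moment, N m; "finger_gap": finger opening in m; "grip_force": force on a finger pad.
Only numpy, scipy, OpenCV 4.12 (cv2) and the standard library are available. Lean on these libraries where they do the work, as an engineer would, in place of code of your own. Each camera call takes 0.05 s, during which the arm holds its last target. There are 200 camera calls.

### The job

The red clamp knob on the glaze warmer is seized with dried sugar: rock it gently back and forth in small arcs, reversing as soon as it binds and never forcing it, until it breaks free, then turn it anticlockwise (seen from above) a full quarter turn so that its steel tongue clears the lid. Then lift the lid off by its black handle and set it down flat in the blue tray, without dropping it and without disturbing the cakes or the bowl.

Things in the scene. Friction and masses are not known exactly. Their poses are not given: they have to be found in the camera images.
- knob_grip (a point): Middle of the red wing of the clamp knob, on its vertical axis, 147 mm above the table: an upright bar 64 mm long (y axis), 14 mm thick (x axis), 30 mm high. Under it a hub 30 mm across, 22 mm high, and at the hub's foot a steel tongue 20 mm wide, top 116 mm above the table, reaching 70 mm towards -y over the lid's edge. z is up; turns with the knob.
- knob (a joint): Knob angle on its stem, rad, + anticlockwise from above; -0.06 to 0.06 at start, end stop 1.75. Dried sugar binds it a few degrees either side of 0. Turn it until it binds, hold 0.2 s, turn back until it binds the other way, and so on, anticlockwise first: the arc widens by a few degrees a stroke; after 4 or 5 strokes, once beyond 0.35 rad, it turns freely.
- stem (a joint): Elastic twist of the stem that carries the knob, rad, + anticlockwise: shows the torque put on the knob, 4 N m per rad. 0.015 to 0.025 while the knob turns against its drag; rises as fast as the hand turns once it binds. The stem is ruined beyond 0.08 (0.32 N m) either way; reverse at about half that.
- lid_handle (a point): Centre of the lid's black handle bar, 70 mm long (y axis), 16 mm thick (x), 14 mm high, 35 mm above the underside of the 120 x 120 x 6 mm steel plate (z up). About 0.35 kg. Lies loose on the warmer's deck, 100 mm above the table, in a rim 4 mm high with 2 mm play; held down by the tongue until that is swung clear.
- tray_in (a point): Centre of the inner floor of the fixed, shallow blue tray, 5 mm above the table; the floor is 210 x 210 mm inside walls 5 mm thick, rim 30 mm above the table. z is up, x and y along its sides.
- warmer: Fixed white glaze warmer with an aluminium deck, 164 x 244 x 100 mm; origin under its centre on the table. In its frame the lid's centre is at y = -50 mm and the knob axis at y = +62 mm, both at x = 0.
- cake1: Loose iced cake in a dark paper case, 80 mm across and 91 mm high, origin under its centre. Leave alone.
- cake2: Another loose iced cake, same size. Leave alone.
- bowl: Loose green plastic bowl, 120 mm across and 60 mm high, origin under its centre. Leave alone.

How it is judged:
By the outcome, as a careful person would: the job done as asked, in the order asked, and still so for the second after the job is handed in, with the robot touching nothing.
It also fails if it takes over 72 s, if anything falls off the work surface, if the arm or the gripper's body presses on something with over 40 N, if the wrist force passes 120 N, or if a joint passes its speed limit or range.

## Working session

There is one attempt and no reset: what is moved stays moved. The work goes in short steps, Python scripts to look and compute and a shell command to move; the robot and the scene stay as the last step left them, time stands still between calls to the robot, and variables do not carry over. Pictures are saved under pics/ and viewed, at most 10 in all, crops included, and the job is handed in when it is done.

```bash
ls; mkdir -p pics
python3 - <<'E'
from workcell import env
import cv2,numpy as np
s=env.get_state(); print({k:np.round(v,4).tolist() for k,v in s.items()})
for n in("scene","top"):
    c=env.read_camera(n); cv2.imwrite(f"pics/{n}0.png",c["img"][:,:,::-1]); print(n,c["fov_y"],c["cx"],c["cy"],np.round(c["T"],3).tolist(),[k for k in c])
E
```

```text
pics
{'clock': 0.0, 'joint_pos': [1.0734, 0.3141, 0.045, 1.3036, -0.0, 1.4312], 'qvel': [-0.0006, 0.0007, -0.001, -0.0021, -0.002, 0.0004], 'tau': [-0.0001, -48.0629, 29.8533, 0.0194, -0.0004, 0.0], 'tcp_pos': [0.2011, 0.5381, 0.2414], 'orientation': [-0.0003, 0.178, 0.984, -0.0009], 'wrist_force': [0.2123, 0.4905, -0.5127], 'ft_torque': [0.0223, -0.0453, 0.0084], 'grip_force': 0.0, 'finger_gap': 0.0855}
scene 57.89314396613015 310.2579069832817 239.14692791941286 [[0.76, -0.472, 0.446, 0.88], [0.65, 0.534, -0.541, -0.358], [0.017, 0.701, 0.713, 0.597], [0.0, 0.0, 0.0, 1.0]] ['img', 'fov_y', 'cx', 'cy', 'T']
top 54.29636861134631 321.77339305972794 241.02073621598169 [[-0.03, 0.987, -0.156, 0.488], [-0.999, -0.034, -0.027, -0.002], [-0.032, 0.155, 0.987, 0.805], [0.0, 0.0, 0.0, 1.0]] ['img', 'fov_y', 'cx', 'cy', 'T']
```

View pics/scene0.png

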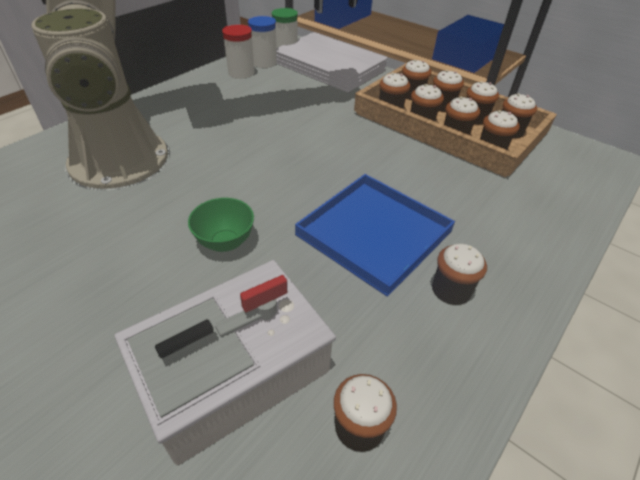

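View pics/top0.png

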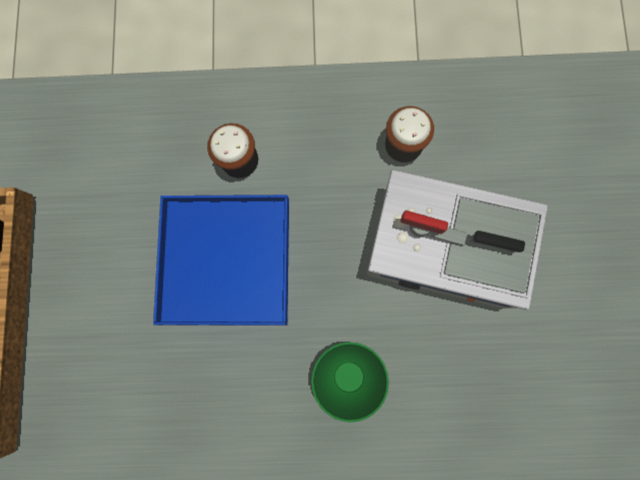

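The scene shot shows the warmer at lower left with the red wing near (264,293) and the black handle near (185,338). The top view has the wing at (424,222), handle at (498,241), tray at (225,260), bowl at (350,382), and cakes at (232,145) and (410,130).

```bash
cat > h.py <<'E'
from workcell import env
import cv2,numpy as np
def ray(c,uv):
    f=240/np.tan(np.radians(c["fov_y"]/2)); d=np.array([(uv[0]-c["cx"])/f,-(uv[1]-c["cy"])/f,-1.])
    return c["T"][:3,3],c["T"][:3,:3]@d
def onz(c,uv,z):
    o,d=ray(c,uv); return o+d*(z-o[2])/d[2]
def blob(c,name):
    h=cv2.cvtColor(c["img"],cv2.COLOR_RGB2HSV); H,S,V=cv2.split(h)
    m={"red":((H<5)|(H>174))&(S>150)&(V>60),"black":(V<60)&(S<90),"blue":(H>100)&(H<125)&(S>150),"green":(H>50)&(H<80)&(S>130)}[name]
    n,l,st,ce=cv2.connectedComponentsWithStats(m.astype(np.uint8)); return l,st,ce
def rect(c,name,roi):
    l,st,ce=blob(c,name); x0,y0,x1,y1=roi
    k=[i for i in range(1,len(st)) if x0<ce[i][0]<x1 and y0<ce[i][1]<y1]; k=max(k,key=lambda i:st[i][4])
    cn=max(cv2.findContours((l==k).astype(np.uint8),0,1)[0],key=cv2.contourArea)
    return st[k],ce[k],cv2.minAreaRect(cn),cn
def tri(r1,r2):
    (o1,d1),(o2,d2)=r1,r2; d1=d1/np.linalg.norm(d1);d2=d2/np.linalg.norm(d2)
    t=np.linalg.lstsq(np.c_[d1,-d2],o2-o1,rcond=None)[0]; p,q=o1+t[0]*d1,o2+t[1]*d2
    return (p+q)/2,np.linalg.norm(p-q)
E
python3 - <<'E'
from h import *
t=env.read_camera("top"); s=env.read_camera("scene")
R={}
for nm,z,rt,rs in(("red",.147,(380,190,470,250),(230,260,300,320)),("black",.135,(460,220,540,270),(150,310,220,365))):
    a=rect(t,nm,rt); b=rect(s,nm,rs); p,e=tri(ray(t,a[1]),ray(s,b[1])); R[nm]=p
    print(nm,a[0],a[1].round(1),a[2],b[0],"tri",p.round(4),round(e,4),"plane",onz(t,a[1],z).round(4),onz(s,b[1],z).round(4))
    bx=cv2.boxPoints(a[2]); print([onz(t,q,z+.01).round(3).tolist() for q in bx])
d=R["red"]-R["black"]; print("warmer y dir deg",np.degrees(np.arctan2(d[1],d[0])),np.linalg.norm(d[:2]))
a=rect(t,"blue",(150,190,300,330)); ap=cv2.approxPolyDP(a[3],12,True)[:,0]
P=[onz(t,q,.03) for q in ap]; print("tray",[p.round(3).tolist() for p in P],np.mean(P,0).round(4))
a=rect(t,"green",(300,340,400,430)); print("bowl",onz(t,a[2][0],.06).round(3))
E
```

```text
red [403 211  45  20 377] [425.  220.3] ((424.8584899902344, 220.2452850341797), (44.91690444946289, 8.51635456085205), 15.945395469665527) [242 277  43  22 245] tri [ 0.6146 -0.1304  0.1555] 0.0008 plane [ 0.6165 -0.1318  0.147 ] [ 0.6092 -0.1263  0.147 ]
[[0.619, -0.098, 0.157], [0.63, -0.102, 0.157], [0.611, -0.161, 0.157], [0.599, -0.157, 0.157]]
black [473 231  52  21 595] [498.3 241.3] ((498.26995849609375, 241.38998413085938), (51.65594482421875, 12.185236930847168), 13.671307563781738) [156 321  57  37 798] tri [ 0.5848 -0.2376  0.1323] 0.0003 plane [ 0.5845 -0.2365  0.135 ] [ 0.5864 -0.2384  0.135 ]
[[0.584, -0.196, 0.145], [0.601, -0.201, 0.145], [0.581, -0.27, 0.145], [0.565, -0.264, 0.145]]
warmer y dir deg 74.45421517823924 0.11120503284764782
tray [[0.692, 0.078, 0.03], [0.698, 0.294, 0.03], [0.483, 0.3, 0.03], [0.475, 0.083, 0.03]] [0.5869 0.1889 0.03  ]
bowl [ 0.386 -0.018  0.06 ]
```

```bash
R='x'; for i in 1; do :; done
python3 -m jog '[[-1,-0.031,-0.0241,0,0],[-1,-0.031,-0.0241,0,0],[-1,-0.031,-0.0241,0,0],[-1,-0.031,-0.0241,0,0],[-1,-0.031,-0.0241,0,0]]'
python3 -m jog '[[-1,-0.031,-0.0241,0,0],[-1,-0.031,-0.0241,0,0],[-1,-0.031,-0.0241,0,0],[-1,-0.031,-0.0241,0,0],[-1,-0.031,-0.0241,0,0]]'
python3 -m jog '[[-1,-0.031,-0.0241,0,0],[-1,-0.031,-0.0241,0,0],[-1,-0.031,-0.0241,0,0],[-1,-0.031,-0.0241,0,0],[-1,-0.031,-0.0241,0,0]]'
python3 -m jog '[[-1,-0.031,-0.0241,0,0],[-1,-0.031,-0.0241,0,0],[-1,-0.031,-0.0241,0,0],[-1,-0.031,-0.0241,0,0],[-1,-0.031,-0.0241,0,0]]'
python3 -m jog '[[-1,0,0,0,7],[-1,0,0,0,7],[-1,0,0,0,7],[-1,0,0,0,7],[-1,0,0,0,7]]'
python3 -m jog '[[-1,0,0,0,7],[-1,0,0,0,7],[-1,0,0,0,7],[-1,0,0,0,7],[-1,0,0,0,7]]'
python3 -m jog '[[-1,0,0,0,7],[-1,0,0,0,7],[-1,0,0,0,4],[-1,0,0,0,0],[-1,0,0,0,0]]'
```

```text
clock: 0.62
tcp_pos: [0.3047, 0.3699, 0.2422]
orientation: [0.0, 0.177, 0.984, -0.0]
wrist_force: [0.7, -0.5, 0.1]
finger_gap: 0.0852
grip_force: 0.0
clock: 1.03
tcp_pos: [0.4079, 0.2025, 0.2424]
orientation: [0.0, 0.178, 0.984, 0.0]
wrist_force: [0.4, 0.9, -0.7]
finger_gap: 0.0854
grip_force: 0.0
clock: 1.45
tcp_pos: [0.5109, 0.0352, 0.2423]
orientation: [0.0, 0.178, 0.984, 0.0]
wrist_force: [1.5, 0.1, -0.4]
finger_gap: 0.0857
grip_force: 0.0
clock: 1.87
tcp_pos: [0.6139, -0.1318, 0.242]
orientation: [-0.0, 0.178, 0.984, 0.0]
wrist_force: [1.6, -0.2, 0.3]
finger_gap: 0.0854
grip_force: 0.0
clock: 2.28
tcp_pos: [0.6132, -0.1302, 0.2418]
orientation: [-0.0, 0.468, 0.883, -0.0]
wrist_force: [-0.9, 0.2, 0.3]
finger_gap: 0.0857
grip_force: 0.0
clock: 2.7
tcp_pos: [0.6132, -0.1299, 0.242]
orientation: [-0.0, 0.712, 0.702, -0.0]
wrist_force: [0.5, -0.5, 0.6]
finger_gap: 0.0853
grip_force: 0.0
clock: 3.12
tcp_pos: [0.6132, -0.13, 0.242]
orientation: [-0.0, 0.811, 0.585, -0.0]
wrist_force: [0.2, 0.0, -0.3]
finger_gap: 0.0852
grip_force: 0.0
```

Run:
```python
from h import *
s=env.get_state(); print({k:np.round(v,4).tolist() for k,v in s.items()})
c=env.read_camera("wrist"); cv2.imwrite("pics/w1.png",c["img"][:,:,::-1]); print(c["fov_y"],c["cx"],c["cy"],c["T"].round(3).tolist())
```

```text
{'clock': 3.1167, 'joint_pos': [-0.3369, 0.4174, 0.1965, 1.3504, 0.0001, 1.5547], 'qvel': [0.0018, -0.0009, 0.002, -0.0009, -0.0006, -0.0064], 'tau': [0.0015, -53.9366, 30.0314, 0.0061, 0.0003, 0.1371], 'tcp_pos': [0.6132, -0.13, 0.242], 'orientation': [-0.0002, 0.8109, 0.5851, -0.0001], 'wrist_force': [0.219, 0.0362, -0.3175], 'ft_torque': [-0.0309, -0.0268, -0.0281], 'grip_force': 0.0, 'finger_gap': 0.0852}
65.70646984690485 319.41667286273525 238.23110626402976 [[0.949, 0.303, 0.091, 0.635], [-0.316, 0.909, 0.272, -0.06], [-0.0, -0.287, 0.958, 0.374], [0.0, 0.0, 0.0, 1.0]]
```

View pics/w1.png

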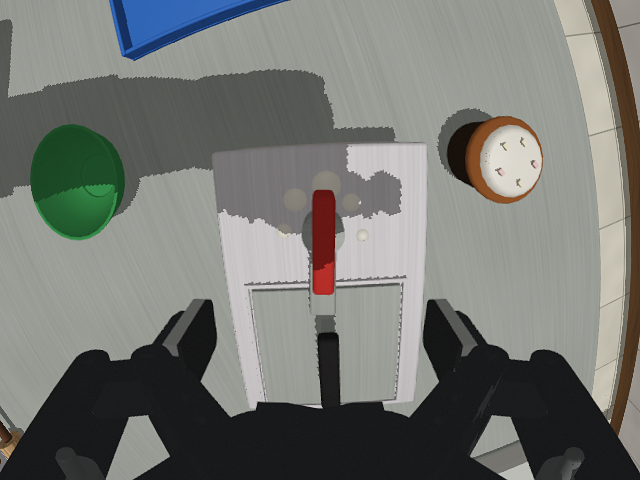

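The wrist view shows the red wing from (323,190) to (323,295), almost aligned with the tool x axis, with the handle below it at (330,370).

```bash
cat >> h.py <<'E'
def wray(c,uv):
    f=240/np.tan(np.radians(c["fov_y"]/2)); v=np.array([uv[0]-c["cx"],uv[1]-c["cy"]]); r=np.linalg.norm(v); a=r/f
    d=np.array([v[0]/r*np.sin(a),-v[1]/r*np.sin(a),-np.cos(a)]); return c["T"][:3,3],c["T"][:3,:3]@d
def wonz(c,uv,z):
    o,d=wray(c,uv); return o+d*(z-o[2])/d[2]
def wline(c,name,roi,z):
    st,ce,_,cn=rect(c,name,roi); m=np.zeros((480,640),np.uint8); cv2.drawContours(m,[cn],-1,1,-1)
    ys,xs=np.nonzero(m); P=np.array([wonz(c,q,z)[:2] for q in zip(xs,ys)])
    r=cv2.minAreaRect(P.astype(np.float32)*1000); b=cv2.boxPoints(r)/1000
    e=[b[1]-b[0],b[2]-b[1]]; e=max(e,key=np.linalg.norm); 
    return np.array(r[0])/1000,np.array(r[1]),np.degrees(np.arctan2(e[1],e[0]))%180,b
def toolx():
    w,x,y,z=env.get_state()["orientation"]; return np.degrees(np.arctan2(2*(x*y+w*z),1-2*(y*y+z*z)))
def move(p,a):
    s=env.get_state(); h=np.radians(toolx()); d=np.array(p[:2])-s["tcp_pos"][:2]
    return "tx,ty",(d@[np.cos(h),np.sin(h)]).round(4),(d@[np.sin(h),-np.cos(h)]).round(4),"turn",round((toolx()-a+90)%180-90,2)
E
python3 - <<'E'
from h import *
c=env.read_camera("wrist"); print("toolx",toolx())
for nm,z,roi in(("red",.162,(300,180,345,300)),):
    p,sz,a,b=wline(c,nm,roi,z); print(nm,p.round(4),sz.round(1),a.round(2),move(p,a))
E
```

```text
toolx 71.59866535691627
red [ 0.6163 -0.124 ] [65.6 13. ] 71.97 ('tx,ty', np.float64(0.0066), np.float64(0.001), 'turn', np.float64(-0.37))
```

```bash
python3 -m jog '[[-1,-0.035,0,0,0],[-1,-0.035,0,0,0],[-1,0,0,0,0],[-1,0,0,0,0]]' | head -2
python3 - <<'E'
from h import *
c=env.read_camera("wrist"); print("toolx",toolx(),c["T"][:3,3])
cv2.imwrite("pics/w2.png",c["img"][:,:,::-1])
p,sz,a,b=wline(c,"red",(280,60,360,300),.162); print(p.round(4),sz.round(1),a.round(2),b.round(4).tolist(),move(p,a))
t=env.read_camera("top"); a=rect(t,"red",(380,190,470,250)); print(a[1])
E
```

```text
clock: 3.55
tcp_pos: [0.5906, -0.198, 0.2421]
toolx 71.45412324443393 [ 0.61299902 -0.12769697  0.37377629]
[ 0.6151 -0.1271] [62.  12.9] 71.54 [[0.5990999937057495, -0.15440000593662262], [0.6114000082015991, -0.15850000083446503], [0.6309999823570251, -0.09969999641180038], [0.6187000274658203, -0.09560000151395798]] ('tx,ty', np.float64(0.0739), np.float64(0.0007), 'turn', np.float64(-0.09))
[435.5 220. ]
```

```bash
python3 -m jog '[[-1,0.0365,0.001,0,0],[-1,0.0362,0,0,0],[-1,0,0,0,0],[-1,0,0,0.03,0],[-1,0,0,0.03,0]]'
python3 -m jog '[[-1,0,0,0.02,0],[-1,0,0,0.014,0],[-1,0,0,0,0],[-1,0,0,0,0]]'
python3 -c "
from h import *
print(env.tip_extent, toolx(), env.get_state()['ft_torque'])"
python3 -m jog '[[0.5,0,0,0,0],[1,0,0,0,0],[1,0,0,0,0],[1,0,0,0,0],[1,0,0,0,0]]' 40
python3 -m jog '[[1,0,0,0,0],[1,0,0,0,0],[1,0,0,0,0]]'
python3 -c "
from h import *
s=env.get_state(); print(toolx(), s['ft_torque'], s['wrist_force'], env.tip_extent)"
```

```text
clock: 4.07
tcp_pos: [0.6174, -0.1261, 0.184]
orientation: [0.002, 0.81, 0.586, 0.002]
wrist_force: [0.2, -0.7, -0.2]
finger_gap: 0.085
grip_force: 0.0
clock: 4.4
tcp_pos: [0.6147, -0.1266, 0.1477]
orientation: [-0.001, 0.811, 0.585, -0.0]
wrist_force: [1.1, 0.3, -0.5]
finger_gap: 0.0859
grip_force: 0.0
0.011 71.59965195699695 [-0.02579421 -0.02305798  0.0338412 ]
clock: 4.82
tcp_pos: [0.6155, -0.1279, 0.1491]
orientation: [0.001, 0.812, 0.584, 0.0]
wrist_force: [0.1, -0.5, -0.2]
finger_gap: 0.0256
grip_force: 0.0
clock: 5.07
tcp_pos: [0.616, -0.1281, 0.149]
orientation: [0.001, 0.812, 0.584, 0.001]
wrist_force: [1.8, -0.6, 1.6]
finger_gap: 0.0133
grip_force: 43.9
71.49286364320102 [-0.162581   -0.30487421 -0.00061212] [ 1.7762313  -0.60945015  1.64703505] 0.011
```

```bash
cat > q.py <<'E'
from h import *
s=env.get_state(); print("t",round(s["clock"],2),"head",round(toolx(),2),"Tz",round(s["ft_torque"][2],3),"F",s["wrist_force"].round(1),"j6",round(s["joint_pos"][5],3))
E
for r in 1; do python3 -m jog '[[1,0,0,0,-1]]' >/dev/null; python3 q.py; done
python3 -m jog '[[1,0,0,0,-1]]' >/dev/null; python3 q.py
python3 -m jog '[[1,0,0,0,0]]' >/dev/null; python3 q.py
```

```text
t 5.15 head 72.52 Tz -0.048 F [ 2.3 -1.1  2.8] j6 1.543
t 5.23 head 73.58 Tz -0.098 F [ 4.1 -1.   2.7] j6 1.525
t 5.32 head 73.56 Tz -0.082 F [ 2.8 -1.2  3.5] j6 1.525
```

```bash
python3 -m jog '[[1,0,0,0,-1]]' >/dev/null; python3 q.py
python3 -m jog '[[1,0,0,0,-0.7]]' >/dev/null; python3 q.py
```

```text
t 5.4 head 74.52 Tz -0.115 F [ 2.6 -1.3  3.8] j6 1.508
t 5.48 head 75.28 Tz -0.161 F [ 3.9 -1.8  5.4] j6 1.495
```

```bash
python3 -m jog '[[1,0,0,0,0]]' >/dev/null; python3 q.py
python3 -m jog '[[1,0,0,0,0]]' >/dev/null; python3 q.py;python3 -m jog '[[1,0,0,0,0]]' >/dev/null; python3 q.py
```

```text
t 5.57 head 75.24 Tz -0.099 F [ 4.4 -1.4  4.9] j6 1.496
t 5.65 head 75.21 Tz -0.091 F [ 4.1 -2.2  5.6] j6 1.496
t 5.73 head 75.21 Tz -0.136 F [ 4.6 -1.6  6.3] j6 1.496
```

```bash
python3 -m jog '[[1,0,0,0,-0.7]]' >/dev/null; python3 q.py
python3 -m jog '[[1,0,0,0,0]]' >/dev/null; python3 q.py;python3 -m jog '[[1,0,0,0,-0.5]]' >/dev/null; python3 q.py; python3 -m jog '[[1,0,0,0,0]]' >/dev/null; python3 q.py
```

```text
t 5.82 head 75.91 Tz -0.158 F [ 4.4 -1.1  5.1] j6 1.484
t 5.9 head 75.93 Tz -0.142 F [ 3.9 -1.1  5.8] j6 1.484
t 5.98 head 76.41 Tz -0.128 F [ 5.3 -1.2  4.8] j6 1.475
t 6.07 head 76.43 Tz -0.134 F [ 4.3 -2.4  5.7] j6 1.475
```

```bash
python3 -m jog '[[1,0,0,0,-0.7]]' >/dev/null; python3 q.py
python3 -m jog '[[1,0,0,0,0]]' >/dev/null; python3 q.py; python3 -m jog '[[1,0,0,0,0]]' >/dev/null; python3 q.py
```

```text
t 6.15 head 77.11 Tz -0.126 F [ 3.9 -1.4  5.1] j6 1.463
t 6.23 head 77.13 Tz -0.09 F [ 4.1 -0.8  5.7] j6 1.463
t 6.32 head 77.11 Tz -0.089 F [ 4.6 -1.6  4.9] j6 1.463
```

```bash
python3 -m jog '[[1,0,0,0,-0.8]]' >/dev/null; python3 q.py
python3 -m jog '[[1,0,0,0,0]]' >/dev/null; python3 q.py; python3 -m jog '[[1,0,0,0,-0.8]]' >/dev/null; python3 q.py;python3 -m jog '[[1,0,0,0,0]]' >/dev/null; python3 q.py
```

```text
t 6.4 head 77.91 Tz -0.063 F [ 4.5 -2.6  5.4] j6 1.449
t 6.48 head 77.94 Tz -0.056 F [ 4.6 -1.3  5. ] j6 1.449
t 6.57 head 78.72 Tz -0.087 F [ 4.  -1.7  4.9] j6 1.435
t 6.65 head 78.74 Tz -0.014 F [ 3.1 -1.   5. ] j6 1.435
```

```bash
python3 -m jog '[[1,0,0,0,0]]' >/dev/null; python3 q.py;python3 -m jog '[[1,0,0,0,0]]' >/dev/null; python3 q.py
```

```text
t 6.73 head 78.72 Tz -0.037 F [ 4.6 -1.1  5.7] j6 1.435
t 6.82 head 78.72 Tz 0.047 F [ 4.1 -1.1  4.9] j6 1.435
```

```bash
cat > q2.py <<'E'
from h import *
T=[];J=[];F=[]
for i in range(5):
    c=env.read_camera("wrist"); s=env.get_state(); T.append(s["ft_torque"]); J.append(s["tau"][5]);F.append(s["wrist_force"])
print("t",round(s["clock"],2),"head",round(toolx(),2),"Tz",np.array(T)[:,2].round(3),np.mean(T,0).round(3),"j6",np.round(np.mean(J),3),"F",np.mean(F,0).round(1))
import sys
if len(sys.argv)>1: cv2.imwrite(sys.argv[1],cv2.resize(c["img"][150:480,150:500,::-1],None,fx=1.7,fy=1.7))
E
python3 q2.py pics/w3.png
```

```text
t 7.07 head 78.72 Tz [ 0.042 -0.043  0.034  0.013  0.053] [-0.288 -0.712  0.02 ] j6 -0.003 F [ 4.2 -1.7  5.1]
```

View pics/w3.png

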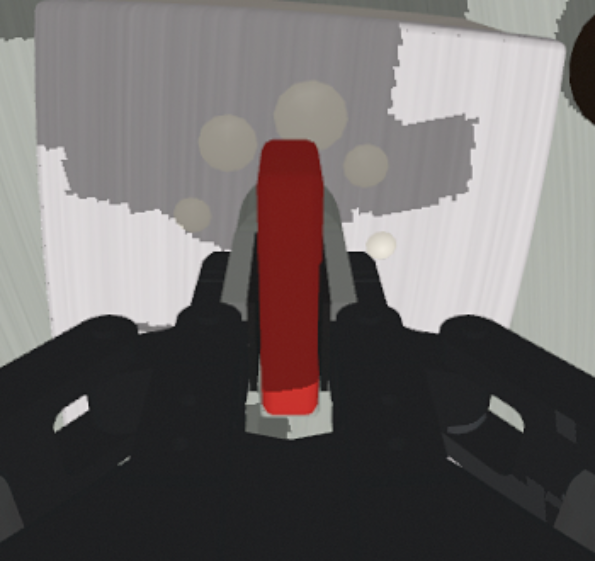

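The image shows the wing still square between the pads, about x=290 in the crop. I'll check its angle numerically.

```bash
cat > wa.py <<'E'
from h import *
c=env.read_camera("wrist"); st,ce,_,cn=rect(c,"red",(280,180,360,420))
m=np.zeros((480,640),np.uint8); cv2.drawContours(m,[cn],-1,1,-1)
y0,y1=st[1]+6,st[1]+st[3]-25
for nm,f in(("L",lambda r:np.nonzero(r)[0][0]-.5),("R",lambda r:np.nonzero(r)[0][-1]+.5),("mid",lambda r:np.nonzero(r)[0][[0,-1]].mean())):
    P=np.array([wonz(c,(f(m[y]),y),.162)[:2] for y in range(y0,y1)]); v=cv2.fitLine(P.astype(np.float32)*1000,cv2.DIST_HUBER,0,.01,.01).ravel()
    print(nm,round(np.degrees(np.arctan2(v[1],v[0]))%180,2),end=" ")
s=env.get_state(); print("head",round(toolx(),2),"t",round(s["clock"],2),"Tz",s["ft_torque"][2].round(3))
E
python3 wa.py
```

```text
L 78.2 R 78.25 mid 78.34 head 78.72 t 7.12 Tz -0.041
```

```bash
python3 -m jog '[[1,0,0,0,-0.8]]' >/dev/null; python3 q.py
python3 -m jog '[[1,0,0,0,-0.8]]' >/dev/null; python3 q.py; python3 q2.py
```

```text
t 7.2 head 79.52 Tz -0.062 F [ 4.6 -1.3  6.1] j6 1.421
t 7.28 head 80.34 Tz -0.092 F [ 4.4 -2.2  5.4] j6 1.407
t 7.53 head 80.3 Tz [-0.111 -0.055 -0.048 -0.021 -0.103] [-0.277 -0.682 -0.068] j6 -0.124 F [ 3.9 -1.1  5.3]
```

```bash
sed -i 's/"j6",round(s\["joint_pos"\]\[5\],3)/"tau6",round(s["tau"][5],3)/' q.py; python3 -m jog '[[1,0,0,0,-0.8]]' >/dev/null; python3 q.py
python3 -m jog '[[1,0,0,0,0]]' >/dev/null; python3 q.py; python3 q2.py
```

```text
t 7.62 head 81.11 Tz -0.075 F [ 3.2 -2.2  4.5] tau6 0.194
t 7.7 head 81.14 Tz -0.065 F [ 2.5 -1.9  4.5] tau6 -0.208
t 7.95 head 81.1 Tz [-0.105 -0.109 -0.099 -0.051 -0.149] [-0.279 -0.731 -0.102] j6 -0.102 F [ 4.5 -1.6  5.2]
```

```bash
python3 -m jog '[[1,0,0,0,-0.8]]' >/dev/null; python3 q.py;  python3 q2.py; python3 wa.py
```

```text
t 8.03 head 81.91 Tz -0.132 F [ 4.4 -1.6  4.6] tau6 0.194
t 8.28 head 81.9 Tz [-0.138 -0.12  -0.062 -0.102 -0.039] [-0.287 -0.701 -0.092] j6 -0.114 F [ 4.3 -1.7  5.2]
L 81.38 R 81.44 mid 81.39 head 81.91 t 8.33 Tz -0.126
```

```bash
python3 -m jog '[[1,0,0,0,-0.8]]' >/dev/null;  python3 q2.py; python3 -m jog '[[1,0,0,0,-0.6]]' >/dev/null;  python3 q2.py
```

```text
t 8.67 head 82.7 Tz [-0.124 -0.061 -0.064 -0.051 -0.117] [-0.302 -0.727 -0.083] j6 -0.113 F [ 4.1 -1.5  5.3]
t 9.0 head 83.3 Tz [-0.102 -0.076 -0.101 -0.129 -0.14 ] [-0.306 -0.692 -0.11 ] j6 -0.11 F [ 4.  -1.8  5.4]
```

```bash
sed -i 's/range(5)/range(3)/' q2.py; python3 -m jog '[[1,0,0,0,-0.8]]' >/dev/null;  python3 q2.py; python3 -m jog '[[1,0,0,0,-0.6]]' >/dev/null;  python3 q2.py
```

```text
t 9.23 head 84.11 Tz [-0.155 -0.131 -0.099] [-0.292 -0.682 -0.128] j6 -0.127 F [ 4.2 -1.6  5.3]
t 9.47 head 84.71 Tz [-0.086 -0.123 -0.075] [-0.287 -0.713 -0.095] j6 -0.121 F [ 3.8 -1.5  5.3]
```

```bash
python3 -m jog '[[1,0,0,0,-1]]' >/dev/null;  python3 q2.py; python3 -m jog '[[1,0,0,0,-0.8]]' >/dev/null;  python3 q2.py
```

```text
t 9.7 head 85.71 Tz [-0.057 -0.122 -0.159] [-0.314 -0.745 -0.113] j6 -0.131 F [ 3.8 -1.6  4.6]
t 9.93 head 86.5 Tz [-0.144 -0.137 -0.137] [-0.308 -0.72  -0.139] j6 -0.165 F [ 4.1 -1.6  5. ]
```

```bash
python3 -m jog '[[1,0,0,0,-0.6]]' >/dev/null;  python3 q2.py; python3 wa.py
```

```text
t 10.17 head 87.1 Tz [-0.14  -0.141 -0.188] [-0.259 -0.711 -0.156] j6 -0.189 F [ 3.7 -0.9  5.1]
L 86.43 R 86.64 mid 86.61 head 87.1 t 10.22 Tz -0.155
```

Bound at about 86°. I've held there, so now I reverse.

```bash
python3 -m jog '[[1,0,0,0,1],[1,0,0,0,2]]' >/dev/null;  python3 q.py;  python3 -m jog '[[1,0,0,0,1],[1,0,0,0,1]]' >/dev/null;  python3 q.py; python3 q2.py
```

```text
t 10.38 head 84.07 Tz 0.087 F [ 3.8 -1.2  5.6] tau6 -0.563
t 10.55 head 82.08 Tz 0.099 F [ 3.8 -2.3  5.9] tau6 -0.086
t 10.7 head 82.13 Tz [0.084 0.122 0.06 ] [-0.349 -0.695  0.089] j6 0.154 F [ 4.2 -1.7  5. ]
```

```bash
python3 -m jog '[[1,0,0,0,1],[1,0,0,0,1]]' >/dev/null;  python3 q.py;  python3 -m jog '[[1,0,0,0,1],[1,0,0,0,0]]' >/dev/null;  python3 q.py; python3 q2.py
```

```text
t 10.87 head 80.09 Tz 0.123 F [ 3.9 -1.3  5.4] tau6 -0.125
t 11.03 head 79.09 Tz 0.095 F [ 4.5 -2.   4.7] tau6 0.254
t 11.18 head 79.13 Tz [0.153 0.1   0.113] [-0.297 -0.694  0.122] j6 0.112 F [ 4.2 -1.5  4.9]
```

```bash
python3 -m jog '[[1,0,0,0,1],[1,0,0,0,0]]' >/dev/null;  python3 q.py;  python3 -m jog '[[1,0,0,0,1],[1,0,0,0,0]]' >/dev/null;  python3 q.py; python3 q2.py
```

```text
t 11.35 head 78.09 Tz 0.08 F [ 3.8 -2.5  5.5] tau6 0.234
t 11.52 head 77.09 Tz 0.158 F [ 2.9 -1.8  5.5] tau6 0.24
t 11.67 head 77.13 Tz [0.058 0.123 0.109] [-0.33  -0.717  0.097] j6 0.114 F [ 4.2 -1.7  5.2]
```

```bash
sed -i 's/range(3)/range(2)/; s/"j6",np.round(np.mean(J),3)/"j6",np.round(J,3)/' q2.py; python3 -m jog '[[1,0,0,0,1],[1,0,0,0,1],[1,0,0,0,0]]' >/dev/null;  python3 q2.py;  python3 -m jog '[[1,0,0,0,1],[1,0,0,0,0]]' >/dev/null;  python3 q2.py
```

```text
t 12.02 head 75.13 Tz [0.056 0.072] [-0.305 -0.707  0.064] j6 [0.137 0.096] F [ 4.  -1.5  5. ]
t 12.28 head 74.13 Tz [0.013 0.051] [-0.304 -0.692  0.032] j6 [0.139 0.1  ] F [ 4.  -1.2  5.2]
```

```bash
python3 -m jog '[[1,0,0,0,1],[1,0,0,0,0]]' >/dev/null;  python3 q2.py;  python3 -m jog '[[1,0,0,0,0.8],[1,0,0,0,0]]' >/dev/null;  python3 q2.py
```

```text
t 12.55 head 73.13 Tz [0.083 0.124] [-0.293 -0.694  0.103] j6 [0.137 0.099] F [ 3.7 -1.2  5.3]
t 12.82 head 72.33 Tz [0.113 0.05 ] [-0.288 -0.703  0.081] j6 [0.134 0.103] F [ 4.5 -1.5  5.8]
```

```bash
python3 -m jog '[[1,0,0,0,0.8],[1,0,0,0,0]]' >/dev/null;  python3 q2.py;  python3 -m jog '[[1,0,0,0,0.8],[1,0,0,0,0]]' >/dev/null;  python3 q2.py
```

```text
t 13.08 head 71.53 Tz [0.078 0.065] [-0.298 -0.728  0.072] j6 [0.134 0.103] F [ 4.3 -1.6  5.2]
t 13.35 head 70.73 Tz [0.069 0.079] [-0.33  -0.691  0.074] j6 [0.134 0.103] F [ 4.6 -2.   5.3]
```

```bash
python3 -m jog '[[1,0,0,0,0.6],[1,0,0,0,0]]' >/dev/null;  python3 q2.py
```

```text
t 13.62 head 70.13 Tz [0.087 0.068] [-0.248 -0.686  0.077] j6 [0.126 0.103] F [ 4.2 -1.2  5.4]
```

```bash
python3 -m jog '[[1,0,0,0,0.8],[1,0,0,0,0]]' >/dev/null;  python3 q2.py;  python3 -m jog '[[1,0,0,0,0.8],[1,0,0,0,0]]' >/dev/null;  python3 q2.py
```

```text
t 13.88 head 69.33 Tz [0.085 0.093] [-0.283 -0.685  0.089] j6 [0.13 0.1 ] F [ 4.2 -1.7  4.9]
t 14.15 head 68.53 Tz [0.083 0.068] [-0.302 -0.712  0.075] j6 [0.127 0.096] F [ 4.  -1.8  5.8]
```

```bash
python3 -m jog '[[1,0,0,0,0.8],[1,0,0,0,0]]' >/dev/null;  python3 q2.py;  python3 -m jog '[[1,0,0,0,0.8],[1,0,0,0,0]]' >/dev/null;  python3 q2.py
```

```text
t 14.42 head 67.72 Tz [0.046 0.035] [-0.278 -0.694  0.04 ] j6 [0.095 0.065] F [ 4.3 -2.   5.9]
t 14.68 head 66.92 Tz [0.01 0.03] [-0.302 -0.751  0.02 ] j6 [0.056 0.027] F [ 4.2 -1.3  5.3]
```

```bash
python3 wa.py; python3 -m jog '[[1,0,0,0,0.8],[1,0,0,0,0]]' >/dev/null;  python3 q2.py;  python3 -m jog '[[1,0,0,0,0.8],[1,0,0,0,0]]' >/dev/null;  python3 q2.py; python3 wa.py
```

```text
L 66.34 R 66.46 mid 66.57 head 66.92 t 14.73 Tz 0.063
t 15.0 head 66.12 Tz [0.068 0.079] [-0.28  -0.733  0.073] j6 [0.108 0.077] F [ 4.4 -1.3  5.8]
t 15.27 head 65.33 Tz [0.094 0.12 ] [-0.28  -0.729  0.107] j6 [0.134 0.103] F [ 4.7 -1.9  5.5]
L 64.82 R 65.07 mid 64.98 head 65.33 t 15.32 Tz 0.121
```

```bash
python3 -m jog '[[1,0,0,0,0.8],[1,0,0,0,0]]' >/dev/null;  python3 q2.py;  python3 -m jog '[[1,0,0,0,0.8],[1,0,0,0,0]]' >/dev/null;  python3 q2.py
```

```text
t 15.58 head 64.53 Tz [0.125 0.079] [-0.301 -0.718  0.102] j6 [0.13  0.099] F [ 4.  -1.4  5.4]
t 15.85 head 63.73 Tz [0.072 0.138] [-0.302 -0.703  0.105] j6 [0.132 0.101] F [ 3.9 -1.6  5.7]
```

```bash
python3 -m jog '[[1,0,0,0,0.8],[1,0,0,0,0]]' >/dev/null;  python3 q2.py;  python3 -m jog '[[1,0,0,0,0.8],[1,0,0,0,0]]' >/dev/null;  python3 q2.py
```

```text
t 16.12 head 62.93 Tz [0.116 0.095] [-0.285 -0.709  0.106] j6 [0.134 0.103] F [ 4.3 -1.9  5.5]
t 16.38 head 62.13 Tz [0.071 0.136] [-0.3   -0.708  0.103] j6 [0.13  0.099] F [ 3.7 -1.9  5.4]
```

```bash
python3 -m jog '[[1,0,0,0,0.8],[1,0,0,0,0]]' >/dev/null;  python3 q2.py;  python3 -m jog '[[1,0,0,0,0.8],[1,0,0,0,0]]' >/dev/null;  python3 q2.py
```

```text
t 16.65 head 61.33 Tz [0.113 0.069] [-0.294 -0.746  0.091] j6 [0.132 0.102] F [ 4.1 -1.7  5.6]
t 16.92 head 60.53 Tz [0.115 0.08 ] [-0.289 -0.722  0.098] j6 [0.128 0.098] F [ 4.2 -1.8  5.4]
```

```bash
python3 -m jog '[[1,0,0,0,0.9],[1,0,0,0,0]]' >/dev/null;  python3 q2.py;  python3 -m jog '[[1,0,0,0,0.9],[1,0,0,0,0]]' >/dev/null;  python3 q2.py
```

```text
t 17.18 head 59.63 Tz [0.102 0.106] [-0.316 -0.759  0.104] j6 [0.135 0.101] F [ 3.6 -1.9  5.7]
t 17.45 head 58.73 Tz [0.141 0.138] [-0.269 -0.741  0.139] j6 [0.179 0.144] F [ 4.4 -1.7  5.2]
```

```bash
python3 -m jog '[[1,0,0,0,0.4],[1,0,0,0,0],[1,0,0,0,0],[1,0,0,0,0]]' >/dev/null;  python3 q2.py;  python3 -m jog '[[1,0,0,0,-2],[1,0,0,0,-2],[1,0,0,0,0]]' >/dev/null;  python3 q2.py
```

```text
t 17.88 head 58.34 Tz [0.107 0.239] [-0.257 -0.7    0.173] j6 [0.158 0.158] F [ 3.8 -2.2  5.3]
t 18.23 head 62.31 Tz [-0.075 -0.105] [-0.239 -0.725 -0.09 ] j6 [-0.178 -0.094] F [ 4.2 -1.5  5.2]
```

```bash
python3 -m jog '[[1,0,0,0,-2.5],[1,0,0,0,-2.5],[1,0,0,0,-2.5],[1,0,0,0,-2.5],[1,0,0,0,0]]' >/dev/null;  python3 q.py; python3 -m jog '[[1,0,0,0,-2.5],[1,0,0,0,-2.5],[1,0,0,0,-2.5],[1,0,0,0,0]]' >/dev/null;  python3 q2.py
```

```text
t 18.65 head 72.41 Tz -0.052 F [ 3.6 -2.6  5.1] tau6 -0.471
t 19.08 head 79.81 Tz [-0.045 -0.107] [-0.313 -0.709 -0.076] j6 [-0.194 -0.091] F [ 3.7 -1.5  4.8]
```

Smooth. I'll go on to about 85°, then take small steps.

```bash
python3 -m jog '[[1,0,0,0,-2],[1,0,0,0,-2],[1,0,0,0,-1],[1,0,0,0,0]]' >/dev/null;  python3 q2.py; python3 -m jog '[[1,0,0,0,-0.9],[1,0,0,0,0]]' >/dev/null;  python3 q2.py;python3 -m jog '[[1,0,0,0,-0.9],[1,0,0,0,0]]' >/dev/null;  python3 q2.py
```

```text
t 19.52 head 84.82 Tz [ 0.046 -0.027] [-0.328 -0.7    0.009] j6 [-0.062 -0.017] F [ 4.8 -1.3  5. ]
t 19.78 head 85.71 Tz [-0.    -0.003] [-0.289 -0.725 -0.001] j6 [-0.082 -0.048] F [ 4.2 -1.1  4.7]
t 20.05 head 86.61 Tz [-0.081 -0.128] [-0.289 -0.697 -0.104] j6 [-0.133 -0.098] F [ 3.8 -1.1  4.5]
```

```bash
python3 -m jog '[[1,0,0,0,-0.9],[1,0,0,0,0]]' >/dev/null;  python3 q2.py
```

```text
t 20.32 head 87.51 Tz [-0.093 -0.131] [-0.269 -0.724 -0.112] j6 [-0.13  -0.096] F [ 4.3 -1.5  5.1]
```

```bash
python3 -m jog '[[1,0,0,0,-0.9],[1,0,0,0,0]]' >/dev/null;  python3 q2.py; python3 -m jog '[[1,0,0,0,-0.9],[1,0,0,0,0]]' >/dev/null;  python3 q2.py
```

```text
t 20.58 head 88.41 Tz [-0.097 -0.112] [-0.302 -0.722 -0.104] j6 [-0.132 -0.098] F [ 3.2 -1.   5.2]
t 20.85 head 89.31 Tz [-0.131 -0.051] [-0.315 -0.684 -0.091] j6 [-0.129 -0.095] F [ 3.1 -1.8  5.8]
```

```bash
python3 -m jog '[[1,0,0,0,-0.9],[1,0,0,0,0]]' >/dev/null;  python3 q2.py
```

```text
t 21.12 head 90.21 Tz [-0.064 -0.104] [-0.296 -0.689 -0.084] j6 [-0.132 -0.097] F [ 4.5 -0.9  5.1]
```

```bash
python3 -m jog '[[1,0,0,0,-0.9],[1,0,0,0,0]]' >/dev/null;  python3 q2.py; python3 -m jog '[[1,0,0,0,-0.9],[1,0,0,0,0]]' >/dev/null;  python3 q2.py
```

```text
t 21.38 head 91.11 Tz [-0.114 -0.1  ] [-0.285 -0.745 -0.107] j6 [-0.135 -0.1  ] F [ 3.8 -1.7  5. ]
t 21.65 head 92.01 Tz [-0.133 -0.073] [-0.29  -0.709 -0.103] j6 [-0.131 -0.097] F [ 3.2 -1.6  5.4]
```

```bash
python3 -m jog '[[1,0,0,0,-0.6],[1,0,0,0,0]]' >/dev/null;  python3 q2.py
```

```text
t 21.92 head 92.61 Tz [-0.067 -0.098] [-0.318 -0.716 -0.082] j6 [-0.121 -0.098] F [ 3.4 -1.2  5.2]
```

```bash
python3 -m jog '[[1,0,0,0,-0.8],[1,0,0,0,0]]' >/dev/null;  python3 q2.py; python3 -m jog '[[1,0,0,0,-0.8],[1,0,0,0,0]]' >/dev/null;  python3 q2.py
```

```text
t 22.18 head 93.4 Tz [-0.118 -0.088] [-0.296 -0.697 -0.103] j6 [-0.13 -0.1 ] F [ 4.3 -1.5  5.2]
t 22.45 head 94.2 Tz [-0.074 -0.134] [-0.283 -0.679 -0.104] j6 [-0.172 -0.141] F [ 4.1 -2.1  5.3]
```

```bash
sed -i 's/range(2)/range(1)/' q2.py; python3 -m jog '[[1,0,0,0,-0.4],[1,0,0,0,0],[1,0,0,0,0],[1,0,0,0,0]]' >/dev/null;  python3 q2.py;  python3 -m jog '[[1,0,0,0,2],[1,0,0,0,2.5],[1,0,0,0,2.5],[1,0,0,0,2.5],[1,0,0,0,2.5]]' >/dev/null;  python3 q2.py
python3 -m jog '[[1,0,0,0,2.5],[1,0,0,0,2.5],[1,0,0,0,2.5],[1,0,0,0,2.5],[1,0,0,0,0]]' >/dev/null;  python3 q2.py
python3 -m jog '[[1,0,0,0,2.5],[1,0,0,0,2.5],[1,0,0,0,2.5],[1,0,0,0,0]]' >/dev/null;  python3 q2.py
```

```text
t 22.83 head 94.6 Tz [-0.168] [-0.344 -0.717 -0.168] j6 [-0.156] F [ 4.7 -1.6  4.9]
t 23.3 head 82.39 Tz [0.04] [-0.297 -0.762  0.04 ] j6 [0.158] F [ 3.7 -2.6  5.6]
t 23.77 head 72.6 Tz [0.049] [-0.236 -0.718  0.049] j6 [0.192] F [ 3.9 -1.9  5.5]
t 24.15 head 65.11 Tz [0.063] [-0.304 -0.759  0.063] j6 [0.193] F [ 3.8 -1.4  4.8]
```

```bash
python3 -m jog '[[1,0,0,0,2],[1,0,0,0,2],[1,0,0,0,0],[1,0,0,0,0]]' >/dev/null;  python3 q2.py; 
python3 -m jog '[[1,0,0,0,0.9],[1,0,0,0,0],[1,0,0,0,0]]' >/dev/null;  python3 q2.py; python3 -m jog '[[1,0,0,0,0.9],[1,0,0,0,0],[1,0,0,0,0]]' >/dev/null;  python3 q2.py
```

```text
t 24.53 head 61.12 Tz [-0.019] [-0.281 -0.718 -0.019] j6 [0.051] F [ 5.2 -1.2  4.9]
t 24.83 head 60.23 Tz [0.067] [-0.267 -0.729  0.067] j6 [0.065] F [ 4.1 -2.1  5.2]
t 25.13 head 59.32 Tz [0.016] [-0.315 -0.712  0.016] j6 [0.022] F [ 3.8 -1.6  5.4]
```

```bash
python3 -m jog '[[1,0,0,0,0.8],[1,0,0,0,0],[1,0,0,0,0]]' >/dev/null;  python3 q2.py
```

```text
t 25.43 head 58.53 Tz [0.049] [-0.297 -0.69   0.049] j6 [0.061] F [ 3.4 -1.5  4.5]
```

```bash
python3 -m jog '[[1,0,0,0,0.9],[1,0,0,0,0],[1,0,0,0,0]]' >/dev/null;  python3 q2.py; python3 -m jog '[[1,0,0,0,1.2],[1,0,0,0,0],[1,0,0,0,0]]' >/dev/null;  python3 q2.py;python3 -m jog '[[1,0,0,0,0.9],[1,0,0,0,0],[1,0,0,0,0]]' >/dev/null;  python3 q2.py
```

```text
t 25.73 head 57.62 Tz [0.048] [-0.303 -0.768  0.048] j6 [0.06] F [ 4.4 -2.6  6.1]
t 26.03 head 56.42 Tz [0.067] [-0.221 -0.767  0.067] j6 [0.059] F [ 4.1 -1.9  4.9]
t 26.33 head 55.53 Tz [0.049] [-0.242 -0.753  0.049] j6 [0.06] F [ 3.9 -2.4  4.4]
```

```bash
python3 -m jog '[[1,0,0,0,0.9],[1,0,0,0,0],[1,0,0,0,0]]' >/dev/null;  python3 q2.py
```

```text
t 26.63 head 54.62 Tz [0.036] [-0.253 -0.746  0.036] j6 [0.06] F [ 4.6 -2.3  5.1]
```

```bash
python3 -m jog '[[1,0,0,0,0.9],[1,0,0,0,0],[1,0,0,0,0]]' >/dev/null;  python3 q2.py; python3 -m jog '[[1,0,0,0,0.9],[1,0,0,0,0],[1,0,0,0,0]]' >/dev/null;  python3 q2.py
python3 -m jog '[[1,0,0,0,-2],[1,0,0,0,-3],[1,0,0,0,-3],[1,0,0,0,-3],[1,0,0,0,0]]' >/dev/null;  python3 q2.py
python3 -m jog '[[1,0,0,0,-3],[1,0,0,0,-3],[1,0,0,0,-3],[1,0,0,0,-3],[1,0,0,0,0]]' >/dev/null;  python3 q2.py
python3 -m jog '[[1,0,0,0,-3],[1,0,0,0,-3],[1,0,0,0,-3],[1,0,0,0,-3],[1,0,0,0,0]]' >/dev/null;  python3 q2.py
```

```text
t 26.93 head 53.73 Tz [0.037] [-0.308 -0.78   0.037] j6 [0.06] F [ 4.4 -2.3  4.8]
t 27.23 head 52.82 Tz [0.023] [-0.248 -0.721  0.023] j6 [0.06] F [ 4.  -1.6  5.5]
t 27.7 head 63.84 Tz [-0.028] [-0.254 -0.79  -0.028] j6 [-0.198] F [ 4.8 -1.6  5.1]
t 28.17 head 75.84 Tz [-0.093] [-0.343 -0.724 -0.093] j6 [-0.198] F [ 5.  -1.9  4.7]
t 28.63 head 87.84 Tz [-0.08] [-0.298 -0.646 -0.08 ] j6 [-0.198] F [ 4.9 -1.8  5.3]
```

```bash
python3 -m jog '[[1,0,0,0,-2],[1,0,0,0,-2],[1,0,0,0,0],[1,0,0,0,0]]' >/dev/null;  python3 q2.py; python3 -m jog '[[1,0,0,0,-0.9],[1,0,0,0,0],[1,0,0,0,0]]' >/dev/null;  python3 q2.py
python3 -m jog '[[1,0,0,0,-0.9],[1,0,0,0,0],[1,0,0,0,0]]' >/dev/null;  python3 q2.py
```

```text
t 29.02 head 91.81 Tz [0.005] [-0.329 -0.699  0.005] j6 [-0.054] F [ 4.3 -2.6  5.8]
t 29.32 head 92.71 Tz [-0.012] [-0.319 -0.737 -0.012] j6 [-0.059] F [ 3.3 -1.6  5. ]
t 29.62 head 93.61 Tz [-0.038] [-0.286 -0.732 -0.038] j6 [-0.058] F [ 3.4 -2.   5.8]
```

```bash
python3 -m jog '[[1,0,0,0,-0.9],[1,0,0,0,0],[1,0,0,0,0]]' >/dev/null;  python3 q2.py; python3 -m jog '[[1,0,0,0,-0.9],[1,0,0,0,0],[1,0,0,0,0]]' >/dev/null;  python3 q2.py
```

```text
t 29.92 head 94.51 Tz [-0.063] [-0.338 -0.643 -0.063] j6 [-0.058] F [ 5.3 -1.5  5.2]
t 30.22 head 95.41 Tz [-0.022] [-0.276 -0.695 -0.022] j6 [-0.059] F [ 4.3 -2.2  6. ]
```

```bash
python3 -m jog '[[1,0,0,0,-1.5],[1,0,0,0,-1.5],[1,0,0,0,-1.5],[1,0,0,0,-1.5],[1,0,0,0,0]]' >/dev/null;  python3 q2.py
python3 -m jog '[[1,0,0,0,-2],[1,0,0,0,-3],[1,0,0,0,-3],[1,0,0,0,-3],[1,0,0,0,-3]]' >/dev/null;  python3 q2.py
python3 -m jog '[[1,0,0,0,-3],[1,0,0,0,-3],[1,0,0,0,-3],[1,0,0,0,-3],[1,0,0,0,-3]]' >/dev/null;  python3 q2.py
```

```text
t 30.68 head 101.42 Tz [-0.045] [-0.303 -0.724 -0.045] j6 [-0.129] F [ 4.8 -2.   6. ]
t 31.15 head 115.71 Tz [-0.069] [-0.398 -0.648 -0.069] j6 [-0.149] F [ 4.7 -0.1  5.2]
t 31.62 head 130.71 Tz [-0.058] [-0.41  -0.675 -0.058] j6 [-0.149] F [ 3.6 -1.4  4.4]
```

```bash
python3 -m jog '[[1,0,0,0,-3],[1,0,0,0,-3],[1,0,0,0,-3],[1,0,0,0,-3],[1,0,0,0,-3]]' >/dev/null;  python3 q2.py
python3 -m jog '[[1,0,0,0,-3],[1,0,0,0,-3],[1,0,0,0,-3],[1,0,0,0,-2],[1,0,0,0,-2]]' >/dev/null;  python3 q2.py
python3 -m jog '[[1,0,0,0,-2],[1,0,0,0,-2],[1,0,0,0,-2],[1,0,0,0,-2],[1,0,0,0,0]]' >/dev/null;  python3 q2.py; python3 wa.py
```

```text
t 32.08 head 145.7 Tz [0.026] [-0.414 -0.637  0.026] j6 [-0.149] F [ 3.4 -1.2  5.1]
t 32.55 head 158.61 Tz [-0.009] [-0.429 -0.729 -0.009] j6 [-0.124] F [ 4.6 -2.1  5.3]
t 33.02 head 166.42 Tz [0.017] [-0.38  -0.699  0.017] j6 [-0.152] F [ 3.9 -1.5  5.4]
L 166.26 R 166.42 mid 166.38 head 166.41 t 33.07 Tz -0.019
```

```bash
python3 -m jog '[[1,0,0,0,-1.2],[1,0,0,0,-1.2],[1,0,0,0,0],[1,0,0,0,0]]' >/dev/null;  python3 q2.py
python3 -m jog '[[-1,0,0,0,0],[-1,0,0,0,0],[-1,0,0,0,0],[-1,0,0,0,0],[-1,0,0,0,0]]' | tail -3
python3 -m jog '[[-1,0,0,-0.02,0],[-1,0,0,-0.03,0],[-1,0,0,-0.03,0],[-1,0,0,-0.03,0],[-1,0,0,0,7]]' 
python3 -m jog '[[-1,0,0,0,7],[-1,0,0,0,7],[-1,0,0,0,7],[-1,0,0,0,7],[-1,0,0,0,7]]' >/dev/null
python3 -m jog '[[-1,0,0,0,7],[-1,0,0,0,7],[-1,0,0,0,7],[-1,0,0,0,7],[-1,0,0,0,7]]' >/dev/null
python3 -m jog '[[-1,0,0,0,7],[-1,0,0,0,7],[-1,0,0,0,3.5],[-1,-0.035,0,0,0],[-1,-0.035,0,0,0]]' >/dev/null
python3 -m jog '[[-1,-0.035,0,0,0],[-1,-0.035,0,0,0],[-1,-0.035,0,0,0],[-1,0,0,0,0],[-1,0,0,0,0]]'
python3 - <<'E'
from h import *
c=env.read_camera("wrist"); cv2.imwrite("pics/w4.png",c["img"][:,:,::-1]); print(toolx(),env.get_state()["tcp_pos"],c["T"][:3,3])
E
```

```text
t 33.45 head 168.81 Tz [-0.044] [-0.441 -0.712 -0.044] j6 [-0.057] F [ 4.7 -2.7  4.5]
wrist_force: [-0.2, -0.0, -0.3]
finger_gap: 0.0727
grip_force: 0.0
clock: 34.28
tcp_pos: [0.6172, -0.1284, 0.2651]
orientation: [0.005, 0.158, 0.987, -0.001]
wrist_force: [1.3, -0.1, 0.8]
finger_gap: 0.0855
grip_force: 0.0
clock: 35.95
tcp_pos: [0.5668, -0.298, 0.2576]
orientation: [-0.001, 0.798, 0.602, -0.0]
wrist_force: [-1.1, 0.3, 0.1]
finger_gap: 0.0852
grip_force: 0.0
74.20711917417668 [ 0.56723841 -0.29659822  0.25781364] [ 0.58600285 -0.22681004  0.38925023]
```

View pics/w4.png

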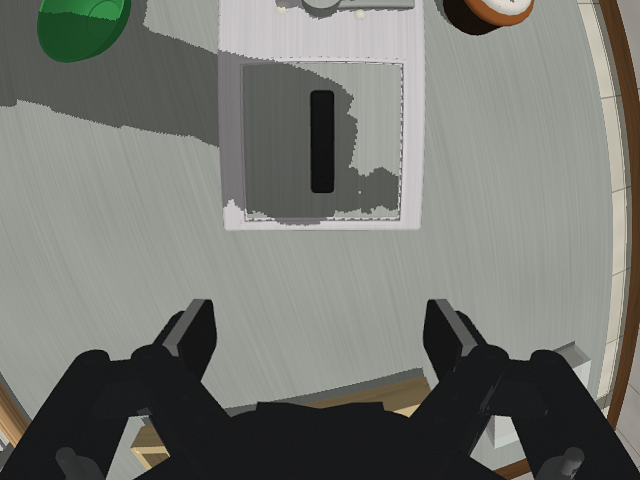

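The wrist view shows the handle at (322,142), spanning rows 90–193. The tongue lies parallel to the lid's edge at (370,3), clear of it.

Run:
```python
from h import *
c=env.read_camera("wrist")
p,sz,a,b=wline(c,"black",(300,100,345,185),.142); print(p.round(4),sz.round(1),a.round(2),move(p,a),env.get_state()["tcp_pos"])
t=env.read_camera("top"); s=env.read_camera("scene")
for nm,c in(("t",t),("s",s)): cv2.imwrite(f"pics/{nm}5.png",c["img"][:,:,::-1])
```

```text
[ 0.5853 -0.234 ] [68.5 16. ] 74.46 ('tx,ty', np.float64(0.0642), np.float64(0.0003), 'turn', np.float64(-0.17)) [ 0.56761444 -0.29572483  0.25799332]
```

```bash
python3 -m jog '[[-1,0.0315,0,0,0],[-1,0.0315,0,0,0],[-1,0,0,0,0],[-1,0,0,0.035,0],[-1,0,0,0.035,0]]' | sed -n 2p
python3 -m jog '[[-1,0,0,0.03,0],[-1,0,0,0.02,0],[-1,0,0,0.01,0],[-1,0,0,0,0],[-1,0,0,0,0]]' |sed -n '2p;4p'
python3 -m jog '[[0.5,0,0,0,0],[1,0,0,0,0],[1,0,0,0,0],[1,0,0,0,0],[1,0,0,0,0]]' 60
python3 -m jog '[[1,0,0,0,0],[1,0,0,0,0],[1,0,0,0,0]]'
```

```text
tcp_pos: [0.5874, -0.2343, 0.1906]
tcp_pos: [0.5852, -0.235, 0.1288]
wrist_force: [0.2, -0.2, 0.4]
clock: 37.4
tcp_pos: [0.5851, -0.2358, 0.129]
orientation: [0.001, 0.797, 0.604, 0.0]
wrist_force: [0.0, -0.1, -0.5]
finger_gap: 0.0256
grip_force: 0.0
clock: 37.65
tcp_pos: [0.5854, -0.2359, 0.129]
orientation: [0.001, 0.797, 0.604, 0.0]
wrist_force: [0.8, -0.6, 4.4]
finger_gap: 0.0149
grip_force: 59.4
```

```bash
python3 -m jog '[[1,0,0,-0.003,0],[1,0,0,-0.004,0],[1,0,0,-0.006,0],[1,0,0,0,0]]'
python3 -m jog '[[1,0,0,-0.01,0],[1,0,0,-0.015,0],[1,0,0,-0.02,0],[1,0,0,-0.025,0],[1,0,0,-0.02,0]]' 
python3 -m jog '[[1,0,0,-0.015,0],[1,0,0,0,0],[1,0,0,0,0]]'
python3 - <<'E'
from h import *
c=env.read_camera("scene"); cv2.imwrite("pics/s6.png",c["img"][:,:,::-1])
t=env.read_camera("top"); 
# tray inner: target heading options
P=np.array([[.692,.078],[.698,.294],[.483,.3],[.475,.083]]); print(np.degrees(np.arctan2(*(P[1]-P[0])[::-1])),np.degrees(np.arctan2(*(P[2]-P[3])[::-1])))
print(toolx(),env.get_state()["tcp_pos"],move((.587,.189),88.2))
E
```

```text
clock: 37.98
tcp_pos: [0.5849, -0.2356, 0.1419]
orientation: [0.0, 0.797, 0.604, 0.0]
wrist_force: [0.5, -0.2, -4.1]
finger_gap: 0.0152
grip_force: 58.7
clock: 38.4
tcp_pos: [0.5847, -0.2355, 0.2332]
orientation: [0.0, 0.797, 0.604, 0.0]
wrist_force: [0.3, 0.6, -4.0]
finger_gap: 0.0151
grip_force: 58.9
clock: 38.65
tcp_pos: [0.5853, -0.2358, 0.2473]
orientation: [0.001, 0.797, 0.604, 0.0]
wrist_force: [-0.2, -0.5, -4.6]
finger_gap: 0.0145
grip_force: 58.9
88.40885972880542 87.88866937442397
74.29797104959297 [ 0.58423673 -0.23526429  0.24497175] ('tx,ty', np.float64(0.4092), np.float64(-0.1122), 'turn', np.float64(-13.9))
```

View pics/s6.png

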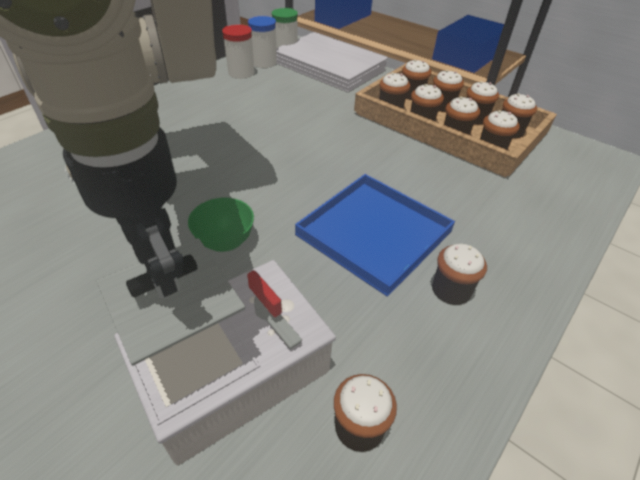

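The scene shows the lid hanging from the gripper at about (160,275), the warmer's opening exposed and the tongue pointing clear at (285,330). Next, carry it to the tray.

```bash
python3 -m jog '[[1,0,0,0,-3],[1,0,0,0,-5],[1,0,0,0,-4],[1,0,0,0,-2],[1,0.01,0,0,0]]' | sed -n '2p;5,6p'
python3 -m jog '[[1,0.02,-0.001,0,0],[1,0.03,-0.001,0,0],[1,0.033,-0.001,0,0],[1,0.033,-0.001,0,0],[1,0.033,-0.001,0,0]]' | sed -n '2p;5,6p'
python3 -m jog '[[1,0.033,-0.001,0,0],[1,0.033,-0.001,0,0],[1,0.033,-0.001,0,0],[1,0.033,-0.001,0,0],[1,0.033,-0.001,0,0]]' | sed -n '2p;5,6p'
python3 -m jog '[[1,0.033,0,0,0],[1,0.03,0,0,0],[1,0.02,0,0,0],[1,0.015,0,0,0],[1,0,0,0,0]]' | sed -n '2p;5,6p'
python3 -m jog '[[1,0,0,0,0],[1,0,0,0,0]]'
```

```text
tcp_pos: [0.5843, -0.2265, 0.2441]
finger_gap: 0.0153
grip_force: 58.8
tcp_pos: [0.5835, -0.0743, 0.245]
finger_gap: 0.0147
grip_force: 58.8
tcp_pos: [0.5831, 0.0909, 0.2452]
finger_gap: 0.0146
grip_force: 58.8
tcp_pos: [0.5863, 0.1899, 0.2452]
finger_gap: 0.0149
grip_force: 58.8
clock: 40.58
tcp_pos: [0.587, 0.186, 0.2457]
orientation: [-0.0, 0.718, 0.696, -0.001]
wrist_force: [0.4, -0.5, -4.3]
finger_gap: 0.0148
grip_force: 58.8
```

```bash
python3 -m jog '[[1,0,0,0.01,0],[1,0,0,0.02,0],[1,0,0,0.03,0],[1,0,0,0.03,0],[1,0,0,0.03,0]]' | sed -n '2p;5,6p'
python3 -m jog '[[1,0,0,0.03,0],[1,0,0,0.02,0],[1,0,0,0.015,0],[1,0,0,0.01,0],[1,0,0,0.005,0]]' | sed -n '2p;5,6p'
python3 -m jog '[[1,0,0,0.002,0],[1,0,0,0,0],[1,0,0,0,0]]' | sed -n '2p;4p'
python3 -m jog '[[1,0,0,0.002,0],[1,0,0,0,0]]' | sed -n '2p;4p'
python3 -m jog '[[1,0,0,0.002,0],[1,0,0,0,0]]' | sed -n '2p;4p'
python3 -c "
from h import *
c=env.read_camera('scene'); cv2.imwrite('pics/s7.png',c['img'][:,:,::-1])"
```

```text
tcp_pos: [0.5873, 0.1851, 0.1248]
finger_gap: 0.0142
grip_force: 58.8
tcp_pos: [0.5862, 0.1853, 0.0442]
finger_gap: 0.0146
grip_force: 58.8
tcp_pos: [0.5883, 0.1865, 0.0454]
wrist_force: [0.2, -0.5, -4.6]
tcp_pos: [0.588, 0.1867, 0.0431]
wrist_force: [-0.3, 0.8, -5.1]
tcp_pos: [0.5874, 0.1866, 0.0404]
wrist_force: [-0.5, 0.5, -4.3]
```

View pics/s7.png

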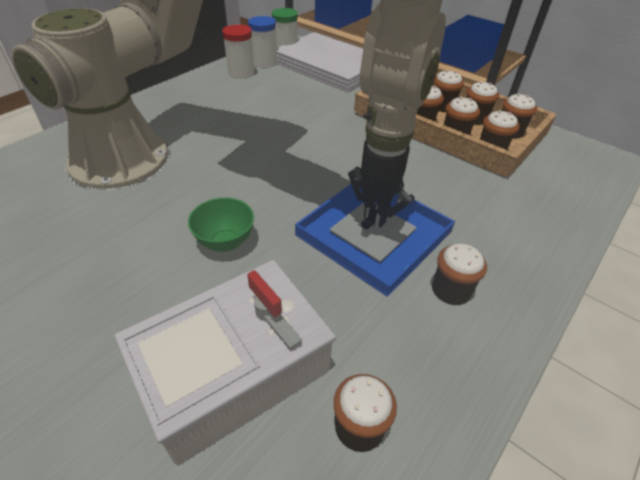

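The lid hangs centred inside the tray at (373,235), and the bowl and cakes haven't moved. I'll lower it the last few millimetres.

```bash
python3 -m jog '[[1,0,0,0.002,0],[1,0,0,0,0]]' | sed -n '2p;4p'
python3 -m jog '[[1,0,0,0.002,0],[1,0,0,0,0]]' | sed -n '2p;4p'
python3 -m jog '[[1,0,0,0.001,0],[1,0,0,0,0]]' | sed -n '2p;4p'
```

```text
tcp_pos: [0.5872, 0.1866, 0.038]
wrist_force: [0.4, 0.9, -5.0]
tcp_pos: [0.5871, 0.1865, 0.0359]
wrist_force: [-0.0, 0.3, -4.6]
tcp_pos: [0.5873, 0.1866, 0.0351]
wrist_force: [-0.1, 0.7, -3.7]
```

```bash
python3 -m jog '[[1,0,0,0.001,0],[1,0,0,0,0]]' | sed -n '2p;4p'
python3 -m jog '[[1,0,0,0.0007,0],[1,0,0,0,0]]' | sed -n '2p;4p'
```

```text
tcp_pos: [0.5873, 0.1865, 0.0341]
wrist_force: [0.4, 1.4, -4.8]
tcp_pos: [0.5874, 0.1865, 0.0341]
wrist_force: [-1.2, 0.3, 1.0]
```

```bash
python3 -m jog '[[0.5,0,0,0,0],[0,0,0,0,0],[0,0,0,0,0],[-0.5,0,0,0,0],[-0.5,0,0,0,0]]' | tail -3
python3 -m jog '[[-0.5,0,0,-0.01,0],[-0.5,0,0,-0.02,0],[-0.5,0,0,-0.03,0],[-0.5,0,0,-0.035,0],[-0.5,0,0,-0.035,0]]' | tail -5
python3 -m jog '[[-0.5,0,0,-0.03,0],[-0.5,-0.01,0,-0.02,0],[-0.5,0,0,0,0],[-0.5,0,0,0,0],[-0.5,0,0,0,0]]'
python3 - <<'E'
from h import *
c=env.read_camera('wrist'); cv2.imwrite('pics/w8.png',c['img'][:,:,::-1])
t=env.read_camera('top')
a=rect(t,"green",(300,340,400,430)); print("bowl",onz(t,a[2][0],.06).round(3)); a=rect(t,"red",(380,180,470,260)); print(a[2])
E
```

```text
wrist_force: [0.2, 0.1, -0.5]
finger_gap: 0.0636
grip_force: 0.0
tcp_pos: [0.5868, 0.1865, 0.1653]
orientation: [-0.0, 0.718, 0.697, -0.0]
wrist_force: [1.9, 0.4, 0.9]
finger_gap: 0.064
grip_force: 0.0
clock: 44.13
tcp_pos: [0.5867, 0.1765, 0.2134]
orientation: [-0.0, 0.718, 0.696, -0.0]
wrist_force: [-1.2, -0.5, -1.1]
finger_gap: 0.0639
grip_force: 0.0
bowl [ 0.386 -0.018  0.06 ]
((424.8199768066406, 220.25999450683594), (8.7681245803833, 43.274940490722656), 8.13010311126709)
```

View pics/w8.png

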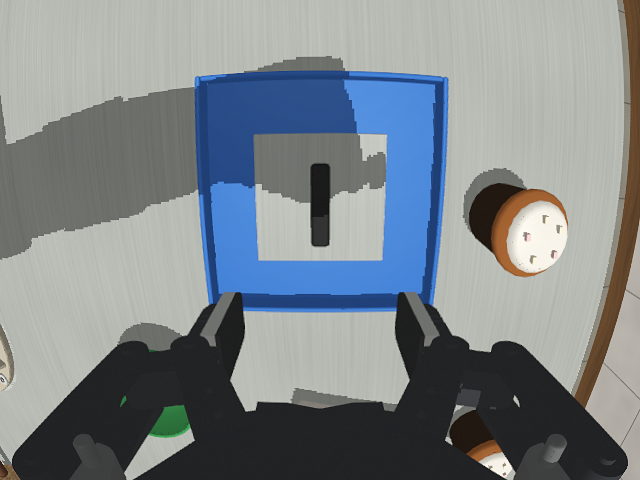

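The lid lies flat and centred in the tray at (320,197). The bowl is unmoved and the gripper is clear.

```bash
python3 -c "
from workcell import env
print(env.hand_in())"
```

```text
the job is handed in; nothing more can be done
None
```

The knob broke free and was turned about 94° anticlockwise; the lid now lies flat in the blue tray, the bowl is unmoved and the cakes look untouched, and the job was handed in at about 44 s (no verdict returned).

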